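Load the sample carrier under the sprung port cover

TASK

Load the sample carrier into the instrument's load port: with one fingertip press the cover's steel press plate down to hold the spring-closed cover open, and meanwhile push the carrier along its lane with the other fingertip until it is fully home under the cover. Then let go so that the cover springs shut over the carrier, and finish clear of everything. Only touch and push: do not lift or tip the carrier, and leave the vial, the bottle, the screwdriver and the steel disc where they are.

Things in the scene. Friction and masses are not known exactly. Their poses are not given: they have to be found in the camera images.
- port: Fixed black deck 310 x 180 mm, 12 thick. Origin on the bench under the hinge rod, at the pocket's mouth; x runs along the lane into the pocket (push direction), y left, z up. In mm: deck x -200..110, y +-90. Lane 36 wide, centre y -40, floor z 12, rails 5 high. Pocket x 0..48, then end stop. Hinge rod 8 thick along x at y 0, z 42, x -170..60; brackets 50 high at x -176 and 66.
- cover (a joint): Opening angle of the sprung steel cover about the hinge rod, rad: 0 shut, 0.65 at most. Pressing the press plate (left of the rod) down lifts the roof and front skirt (right of it). From 0.35 the carrier's block passes below the skirt. 4 to 8 N on the plate holds it open; let go, it springs shut.
- skirt (a point): Middle of the lower edge of the cover's front skirt, moves with the cover. Shut, in the port's frame (mm): skirt x 0..3, y -64..-24, lower edge 9 above the lane floor, so it stops the carrier's block but clears its low web; the roof behind it covers x 0..60, y -64..-4 at z 42. At 0.65 rad the roof's free edge reaches z 82.
- plate_mid (a point): Middle of the press plate's upper face, moves with the cover. Steel plate 140 mm along x (x -165..-25 in the port's frame), 44 wide, 4 thick. Shut it slopes up to the left at 0.55 rad, from z 33 at y 21 to z 57 at y 59. At cover angle 0.55 it is level: upper face z 24 (12 above the lane floor), y 14..58. A fingertip can slide along it in x while pressing.
- carrier: Loose aluminium carrier in the lane before the cover, 0.1 to 0.2 kg, 78 x 32 mm. Origin: centre of its underside; x towards the pocket, z up. Front block x -1..39, 14 high, with a copper disc 2 high on top; low web x -31..-1, 5 high; upright heel x -39..-31, 24 high. When home, the skirt drops between block and heel, over the web; the heel stays outside.
- heel (a point): Centre of the carrier heel's rear face (the face to push on), 12 mm above the carrier's underside, 39 mm behind its origin.
- home (a point): Where the carrier's origin lies when it is fully home against the end stop: on the lane floor, at x = 9, y = -40 mm in the port's frame. Same axes as the port.
- vial: Bystander: amber vial, 24 mm wide, 36 mm high, standing on the deck left of the pocket. Origin under its centre.
- wash_bottle: Bystander: white bottle, 54 mm wide, 120 mm high, standing on the bench right of the port. Origin under its centre.
- driver: Bystander: screwdriver 160 mm long lying on the bench right of the port.
- blank: Bystander: steel disc, 40 mm wide, 16 mm high, lying on the bench left of the port. Origin under its centre.
There are look-alikes about, which are no part of the job. Several things have the shape of the carrier; the one meant has the colours described above.

How it is judged:
By the outcome, as a careful person would: the job done as asked, in the order asked, and still so for the second after the job is handed in, with the robot touching nothing.
It also fails if it takes over 43 s, if anything falls off the work surface, if the arm or the gripper's body presses on something with over 40 N, if the wrist force passes 120 N, or if a joint passes its speed limit or range.

ROBOT

A 6-joint arm with a two-finger parallel gripper is mounted at the origin on the work surface. World frame = base frame: x ahead of the robot, y to its left, z up, the work surface at z = 0. Lengths are in mm, angles in degrees, forces in N, time in s.
With the tool pointing down it reaches from about 300 to 850 mm from the base axis. Payload 4.2 kg.
Tool frame: the origin (TCP) lies midway between the tips of the shut fingers; the grasp point (between the pads) lies 19 mm behind it (env.grip_point_offset is the distance from the TCP to the grasp point, in mm); z points along the fingers, x is the direction in which the jaws open and shut, and the axes are right-handed (so a half turn about z gives the same grasp; the last joint's range is limited). The gripper opens to 91 mm and grips with 3 to 60 N. Pads are 32 mm wide; open, the fingers measure 118 mm over their backs; the gripper's body (76 mm by 178 mm) begins 60 mm behind the grasp point.
Start: joints at [-75.86, 18.312, 89.639, -0, 72.044, -1.146], TCP at [151.599, -554.672, 213.976] pointing down, gripper open.
Joint ranges: [-177.97, 177.97], [-48.28, 115.42], [12.27, 149.76], [-77.06, 257.06], [2.81, 150.46], [-146.56, 146.56]. Speed limits (degrees/s): [147.25, 147.25, 180, 180, 180, 180].

INTERFACE

Orientations are given as [roll, pitch, yaw] about the fixed x, y, z axes, in that order (R = Rz(yaw) Ry(pitch) Rx(roll)).
In Python, from workcell import env gives the robot as it stands.
- The arm moves only by the shell command python3 -m pendant 'ROWS' [FORCE]. ROWS is JSON, a list of rows, each an object with "xyz": the shift along the tool's x, y, z in m, a list of three; "roll": the turn about the tool's z in degrees; "jaw": the closure, from 0 (fully open) to 1 (shut). A call has exactly 8 rows; each row is the pose to reach, as a shift and turn from the pose commanded when the call began, along the tool's axes at that moment; what a row does not reach only later rows make up. A row lasts 1/8 s, in which the tool goes at most 62.5 mm and 10.7 degrees, less where a joint would pass 70% of its speed; a pose out of reach is approached as far as the arm can. A call with a gripper value outside its range is refused whole. The fingers move at their own pace and stop on an object; FORCE is the grip in N (left out, the last holds). Time passes only in rows, so rows that repeat a pose let the fingers close, or fill a call up. It gives the time, the measured TCP pose, the force and the opening at its end, in the units of the state.
- env.state(): the state, without advancing time (a new reading comes with each control period).
- env.grab_frame(name): name is "side" or "top"; returns (picture, depth): 420x560x3 uint8, blue, green, red; 420x560 float32, mm along the optical axis (not along the pixel's ray), 0 where there is no reading.
- env.camera_params(name): a dict with "camera_matrix" (3x3 intrinsics, pixels), "D" ([k1, k2, p1, p2, k3] as OpenCV has them; the pictures are not rectified), "cam_to_world" (4x4, takes a point from camera to world coordinates). Camera axes: x right, y up, looking along -z (the intrinsics and any distortion apply to the point x, -y, -z); pixel columns grow to the right and rows downward; lengths in mm; the calibration is good to about 2 mm. A picture is of the moment at which its call begins. camera_params takes no time and is no camera call.
- env.job_done(): hands the job in, once; it reports no verdict.
The state is a dict: "time_s": time; "qpos": joint angles; "qvel": joint speeds; "effort": joint torques, N m; "ee_pos": TCP position; "ee_rot": TCP orientation; "force": force on the tool from outside, world axes, zero at the start; "torque": the same for the moment, N m; "gripper_width": finger opening in mm.
Only numpy, scipy, OpenCV 4.12 (cv2) and the standard library are available. Lean on these libraries where they do the work, as an engineer would, in place of code of your own. Each camera call takes 0.05 s, during which the arm holds its last target. There are 200 camera calls.

## Working session

There is one attempt and no reset: what is moved stays moved. The work goes in short steps, Python scripts to look and compute and a shell command to move; the robot and the scene stay as the last step left them, time stands still between calls to the robot, and variables do not carry over. Pictures are saved under pics/ and viewed, about 8 in all and at most 12, crops included, and the job is handed in when it is done.

```bash
mkdir -p pics; ls
python3 - <<'E'
from workcell import env
import cv2,numpy as np
print(env.state())
for n in("side","top"):
    p,d=env.grab_frame(n); cv2.imwrite(f"pics/{n}0.png",p); np.save(f"pics/{n}0.npy",d)
    print(n,env.camera_params(n), (d==0).mean())
E
```

```text
pics
{'time_s': 0.0, 'qpos': array([-7.58605927e+01,  1.83530261e+01,  8.97077250e+01, -1.23975792e-03,
        7.20420618e+01, -1.14655817e+00]), 'qvel': array([-0.12199779,  0.00332249, -0.0175467 , -0.01923213, -0.03706448,
        0.02724293]), 'effort': array([-6.85918531e-04, -4.12465131e+01, -2.31970382e+01,  7.26385647e-02,
        4.55761829e-02, -1.56778574e-04]), 'ee_pos': array([ 151.45546198, -554.17059122,  213.0974484 ]), 'ee_rot': array([-1.79999121e+02,  1.02815941e-01, -7.47136504e+01]), 'force': array([0.27148702, 1.14434163, 0.75422907]), 'torque': array([ 0.03447865, -0.0378487 ,  0.02303868]), 'gripper_width': 90.90150437808002}
side {'camera_matrix': array([[392.07848487,   0.        , 279.01854199],
       [  0.        , 392.07848487, 209.91188177],
       [  0.        ,   0.        ,   1.        ]]), 'D': array([-0.04997586,  0.        ,  0.        ,  0.        ,  0.        ]), 'cam_to_world': array([[ 9.02198716e-01,  3.10287505e-01, -2.99598300e-01,
         2.71233272e+02],
       [-4.31144526e-01,  6.68613679e-01, -6.05863142e-01,
        -6.25347250e+02],
       [ 1.23237593e-02,  6.75779116e-01,  7.37001161e-01,
         7.99723861e+02],
       [ 0.00000000e+00,  0.00000000e+00,  0.00000000e+00,
         1.00000000e+00]])} 0.004111394557823129
top {'camera_matrix': array([[544.80816207,   0.        , 276.69000829],
       [  0.        , 544.80816207, 210.07213381],
       [  0.        ,   0.        ,   1.        ]]), 'D': array([-0.13209074,  0.        ,  0.        ,  0.        ,  0.        ]), 'cam_to_world': array([[-2.74016747e-02,  9.80864137e-01, -1.92755525e-01,
         3.38574118e+02],
       [-9.99605268e-01, -2.80831438e-02, -8.03557780e-04,
        -4.45040120e+00],
       [-6.20136213e-03,  1.92657419e-01,  9.81246484e-01,
         1.15437371e+03],
       [ 0.00000000e+00,  0.00000000e+00,  0.00000000e+00,
         1.00000000e+00]])} 0.004047619047619047
```

View pics/top0.png

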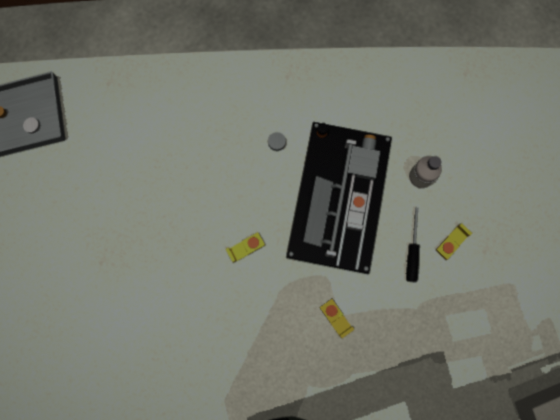

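View pics/side0.png

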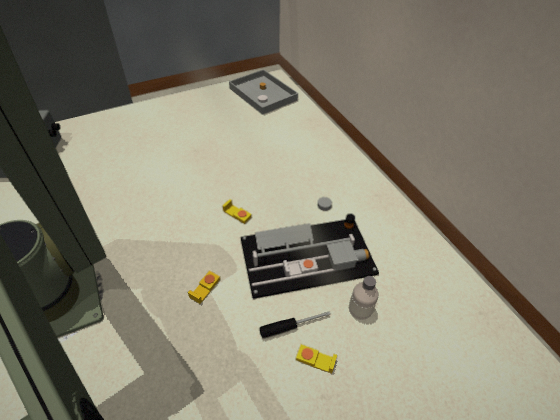

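The top view shows the deck with corners at about (313,123), (391,136), (369,272) and (288,257). The white carrier is in the lane with its copper disc at (359,202), the plate is around (320,211), and the roof is at (364,162). The yellow pieces are look-alikes. Next I'll enlarge both views.

```bash
cat > h.py <<'E'
import cv2,numpy as np
from workcell import env
def to_world(n,uv,d=None,z=None):
    "pixels -> world, by depth (mm along axis) or at plane height z"
    c=env.camera_params(n);T=c["cam_to_world"]
    p=cv2.undistortPoints(np.float64(uv).reshape(-1,1,2),c["camera_matrix"],c["D"])[:,0]
    r=np.c_[p[:,0],-p[:,1],-np.ones(len(p))]@T[:3,:3].T; o=T[:3,3]
    s=np.asarray(d,float) if d is not None else (z-o[2])/r[:,2]
    return o+r*np.reshape(s,(-1,1))
def project(n,P):
    c=env.camera_params(n);T=c["cam_to_world"]
    q=(np.float64(P).reshape(-1,3)-T[:3,3])@T[:3,:3]*[1,-1,-1]
    return cv2.projectPoints(q,np.zeros(3),np.zeros(3),c["camera_matrix"],c["D"])[0][:,0]
E
python3 - <<'E'
from h import *
t=cv2.imread("pics/top0.png");s=cv2.imread("pics/side0.png")
a=cv2.resize(t[115:285,270:400],None,fx=3.5,fy=3.5,interpolation=2);b=cv2.resize(s[200:300,230:385],None,fx=5,fy=5,interpolation=2)
g=lambda i:(np.clip((i/255.)**.6,0,1)*255).astype('uint8')
cv2.imwrite("pics/a.png",g(a));cv2.imwrite("pics/b.png",g(b))
d=np.load("pics/top0.npy");ds=np.load("pics/side0.npy")
for uv in [(313,123),(391,136),(369,272),(288,257),(359,202),(320,211),(364,162),(378,240),(277,142)]:
    print(uv,to_world("top",[uv],z=12)[0].round(1),to_world("top",[uv],d=d[uv[1],uv[0]])[0].round(1))
E
```

```text
(313, 123) [757.1 -89.3  12. ] [757.4 -89.3  11.2]
(391, 136) [ 722.6 -260.8   12. ] [ 7.266e+02 -2.635e+02  1.000e-01]
(369, 272) [ 425.  -193.6   12. ] [ 425.  -193.7   11.5]
(288, 257) [461.8 -24.5  12. ] [461.9 -24.6  10.6]
(359, 202) [ 575.6 -180.7   12. ] [ 572.8 -178.6   25.5]
(320, 211) [558.3 -96.   12. ] [551.7 -93.2  46.4]
(364, 162) [ 664.4 -196.9   12. ] [ 656.3 -192.1   40.5]
(378, 240) [ 492.1 -216.7   12. ] [ 493.5 -218.6    1.5]
(277, 142) [715.2  -8.4  12. ] [713.7  -8.4  16.5]
```

View pics/a.png

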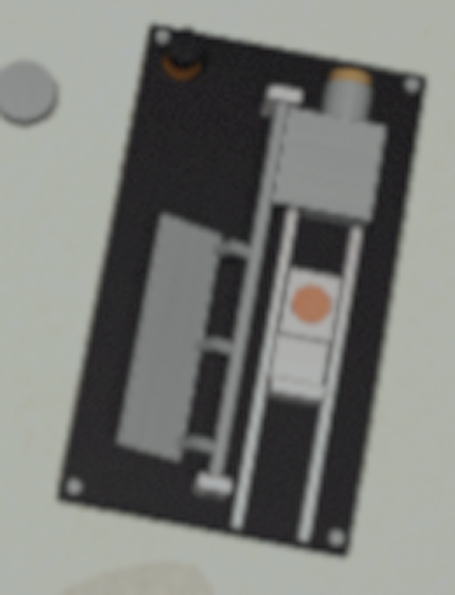

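View pics/b.png

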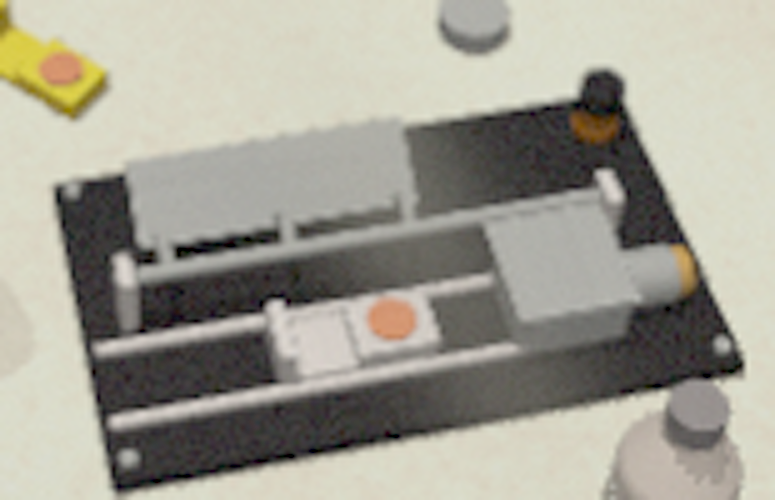

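The crops show the plate at left, tied to the rod by three arms, and the roof at right. The white carrier has its disc at a(311,303), with the heel towards the robot. I'll fit the port pose to the deck corners in both views, then find the carrier's place along the lane.

Run:
```python
from h import *
from scipy.optimize import least_squares
A=lambda L:(np.float64(L)+.5)/3.5-.5+[270,115]
B=lambda L:(np.float64(L)+.5)/5-.5+[230,200]
C=np.float64([[110,90,12],[110,-90,12],[-200,-90,12],[-200,90,12]])
ca=A([(150,25),(425,76),(348,553),(58,498)]);cb=B([(630,97),(745,372),(118,492),(55,187)])
def W(p,P):
    c,s=np.cos(p[2]),np.sin(p[2]);return np.float64(P)@np.array([[c,s,0],[-s,c,0],[0,0,1]])+[p[0],p[1],0]
def res(p,v):
    r=[]
    if 't' in v:r.append(project("top",W(p,C))-ca)
    if 's' in v:r.append(project("side",W(p,C))-cb)
    return np.concatenate(r).ravel()
for v in('t','s','ts'):
    f=least_squares(res,[650,-160,-.2],args=(v,));p=f.x
    print(v,p[:2].round(1),np.degrees(p[2]).round(2),f.fun.reshape(-1,2).round(1).tolist())
inv=lambda P:((P-[p[0],p[1],0])@np.array([[np.cos(p[2]),-np.sin(p[2]),0],[np.sin(p[2]),np.cos(p[2]),0],[0,0,1]])).round(1)
print("disc",inv(to_world("top",A([(311,303)]),z=28)),inv(to_world("side",B([(391,319)]),z=28)))
print("heel top ctr",inv(to_world("top",A([(297,390)]),z=36)),inv(to_world("side",B([(278,333)]),z=36)))
print("plate corners top shut",inv(to_world("top",A([(160,212)]),z=57)),inv(to_world("top",A([(117,443)]),z=57)),inv(to_world("top",A([(222,235)]),z=33)))
print("roof",inv(to_world("top",A([(387,124),(373,220),(272,205)]),z=42)))
print("bottle",inv(to_world("top",[(433,162)],z=120)),"brackets",inv(to_world("top",A([(285,95),(214,484)]),z=50)))
# carrier z check by depth
for n,uv in(("top",A([(311,303)])),("side",B([(391,319)]))):
    d=np.load(f"pics/{n}0.npy");u=uv[0].round().astype(int);print(n,to_world(n,uv,d=np.median(d[u[1]-1:u[1]+2,u[0]-1:u[0]+2])).round(1))
np.save("port.npy",p)
# tool targets
for x in(-150,-130,-30):print(x,W(p,[[x,0,0]]).round(1))
print(env.state()["ee_rot"])
```

```text
t [ 636.  -150.8] -12.68 [[-0.6, -1.3], [0.8, -0.8], [0.6, 1.2], [-0.8, 0.7]]
s [ 635.1 -154.6] -13.32 [[-0.6, -0.4], [1.8, 0.1], [-1.0, -0.1], [-0.2, -0.1]]
ts [ 635.8 -152.2] -12.93 [[0.3, -1.4], [1.6, -0.5], [0.8, 1.3], [-0.5, 0.5], [-1.2, -1.2], [1.6, -1.1], [-0.8, -0.6], [-0.4, -0.4]]
disc [[-54.7 -38.2  28. ]] [[-56.4 -36.9  28. ]]
heel top ctr [[-110.4  -38.1   36. ]] [[-112.2  -38.6   36. ]]
plate corners top shut [[-24.7  62.3  57. ]] [[-165.6   61.4   57. ]] [[-24.9  22.4  33. ]]
roof [[ 61.5 -64.   42. ]
 [ -0.  -65.2  42. ]
 [ -2.9  -3.5  42. ]]
bottle [[  31.5 -162.   120. ]] brackets [[  64.5    1.    50. ]
 [-177.2    1.3   50. ]]
top [[ 574.  -177.3   27.8]]
side [[ 572.8 -175.2   27.4]]
-150 [[ 489.6 -118.7    0. ]]
-130 [[ 509.1 -123.1    0. ]]
-30 [[ 606.6 -145.5    0. ]]
[-1.79998834e+02  8.90466803e-02 -7.47135041e+01]
```

The port is at about (636, -151) with yaw -12.8°, and the residuals are a few mm at most. The carrier's heel rear is at port x ≈ -113, and the disc height of 27.6 matches the expected 28. The finger layout is:
- **Separation:** about 80 mm between finger centres (jaw 0.27), with the TCP at port y = 0.
- **Heights:** with the tips at z ≈ 24, one presses the plate level while the other pushes the heel at mid-height.

Next I'll approach above port x ≈ -139.

```bash
python3 -m pendant '[{"xyz":[-0.04,-0.055,0],"roll":7,"jaw":0.27},{"xyz":[-0.08,-0.11,0],"roll":14,"jaw":0.27},{"xyz":[-0.12,-0.165,0],"roll":21,"jaw":0.27},{"xyz":[-0.155,-0.215,0],"roll":28,"jaw":0.27},{"xyz":[-0.19,-0.262,0],"roll":28.1,"jaw":0.27},{"xyz":[-0.225,-0.31,0],"roll":28.1,"jaw":0.27},{"xyz":[-0.26,-0.358,0],"roll":28.1,"jaw":0.27},{"xyz":[-0.285,-0.393,0],"roll":28.1,"jaw":0.27}]' 20
```

```text
time_s: 1.1
ee_pos: [456.5, -174.0, 213.7]
ee_rot: [180.0, 0.0, -102.7]
force: [-0.1, 0.6, -0.9]
gripper_width: 66.6
```

```bash
python3 -m pendant '[{"xyz":[-0.02,-0.01,0.02],"roll":0,"jaw":0.27},{"xyz":[-0.04,-0.02,0.04],"roll":0,"jaw":0.27},{"xyz":[-0.055,-0.027,0.06],"roll":0,"jaw":0.27},{"xyz":[-0.065,-0.0315,0.08],"roll":0,"jaw":0.27},{"xyz":[-0.065,-0.0315,0.1],"roll":0,"jaw":0.27},{"xyz":[-0.065,-0.0315,0.12],"roll":0,"jaw":0.27},{"xyz":[-0.065,-0.0315,0.134],"roll":0,"jaw":0.27},{"xyz":[-0.065,-0.0315,0.134],"roll":0,"jaw":0.27}]'
cat >> h.py <<'E'
def view(tag):
    g=lambda i:(np.clip((i/255.)**.6,0,1)*255).astype('uint8')
    t,_=env.grab_frame("top");s,_=env.grab_frame("side")
    a=cv2.resize(t[115:285,270:400],None,fx=2.9,fy=2.9,interpolation=2);b=cv2.resize(s[170:310,220:350],None,fx=3.2,fy=3.2,interpolation=2)
    b=cv2.resize(b,(int(b.shape[1]*a.shape[0]/b.shape[0]),a.shape[0]))
    o=g(np.hstack([a,b]));cv2.imwrite(f"pics/{tag}.png",o);print(o.shape)
E
python3 -c "from h import *;view('v1')"
```

```text
time_s: 2.1
ee_pos: [499.9, -119.6, 78.9]
ee_rot: [179.9, -0.0, -102.8]
force: [0.0, 0.5, -0.0]
gripper_width: 66.5
(493, 834, 3)
```

View pics/v1.png

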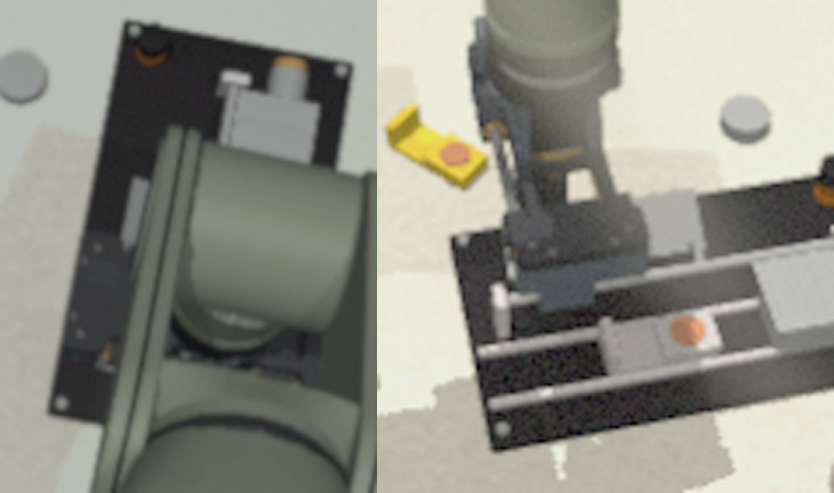

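The right finger hangs behind the heel, over the lane (side half, around x 515–600, against the heel at 605). The plate sits under the left finger. Now I'll descend slowly.

```bash
python3 -m pendant '[{"xyz":[0,0,0.008],"roll":0,"jaw":0.27},{"xyz":[0,0,0.016],"roll":0,"jaw":0.27},{"xyz":[0,0,0.024],"roll":0,"jaw":0.27},{"xyz":[0,0,0.03],"roll":0,"jaw":0.27},{"xyz":[0,0,0.036],"roll":0,"jaw":0.27},{"xyz":[0,0,0.042],"roll":0,"jaw":0.27},{"xyz":[0,0,0.048],"roll":0,"jaw":0.27},{"xyz":[0,0,0.055],"roll":0,"jaw":0.27}]'
python3 -c "
from h import *;view('v2');print(env.state()['ee_pos'],env.state()['force'])"
```

```text
time_s: 3.2
ee_pos: [500.7, -121.7, 25.7]
ee_rot: [-179.9, -0.2, -102.7]
force: [-3.9, -8.0, 10.4]
gripper_width: 66.4
(493, 834, 3)
[ 500.76366541 -121.45005958   25.39183684] [-3.3749429  -5.61230213  8.81406219]
```

View pics/v2.png

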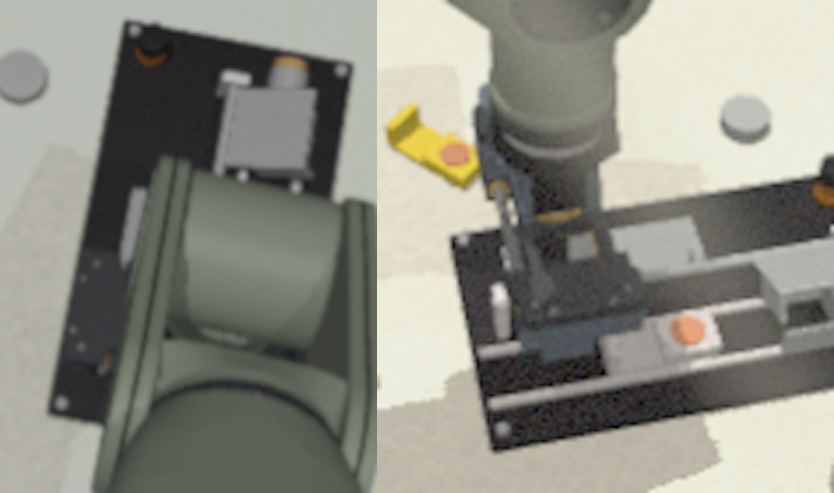

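The cover is open and the plate is held down with about 9 N. Now I'll slide along port +x, which is tool -y, and push the carrier.

```bash
python3 -m pendant '[{"xyz":[0,-0.006,0],"roll":0,"jaw":0.27},{"xyz":[0,-0.012,0],"roll":0,"jaw":0.27},{"xyz":[0,-0.02,0],"roll":0,"jaw":0.27},{"xyz":[0,-0.028,0],"roll":0,"jaw":0.27},{"xyz":[0,-0.036,0],"roll":0,"jaw":0.27},{"xyz":[0,-0.044,0],"roll":0,"jaw":0.27},{"xyz":[0,-0.052,0],"roll":0,"jaw":0.27},{"xyz":[0,-0.058,0],"roll":0,"jaw":0.27}]'
python3 -c "
from h import *;view('v3');print(env.state()['ee_pos'],env.state()['force'])"
```

```text
time_s: 4.3
ee_pos: [555.5, -132.2, 24.8]
ee_rot: [179.7, -0.0, -102.8]
force: [-5.5, 0.8, 6.5]
gripper_width: 66.6
(493, 834, 3)
[ 556.42078047 -132.40570836   24.93574458] [-3.47344568  1.35267487  5.85934755]
```

View pics/v3.png

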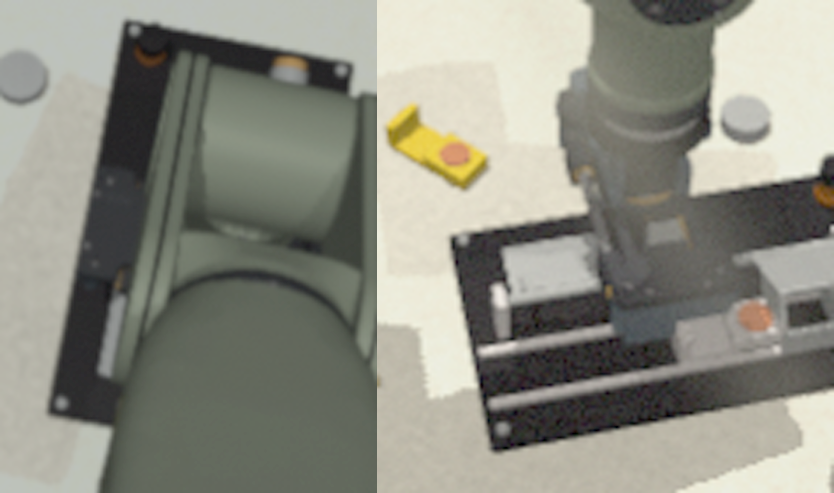

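The carrier has slid along and its block front is entering under the raised skirt, with the disc now at (757,316). I'll continue more slowly to the stop.

```bash
python3 -m pendant '[{"xyz":[0,-0.004,0],"roll":0,"jaw":0.27},{"xyz":[0,-0.008,0],"roll":0,"jaw":0.27},{"xyz":[0,-0.012,0],"roll":0,"jaw":0.27},{"xyz":[0,-0.016,0],"roll":0,"jaw":0.27},{"xyz":[0,-0.020,0],"roll":0,"jaw":0.27},{"xyz":[0,-0.024,0],"roll":0,"jaw":0.27},{"xyz":[0,-0.027,0],"roll":0,"jaw":0.27},{"xyz":[0,-0.030,0],"roll":0,"jaw":0.27}]'
python3 -m pendant '[{"xyz":[0,-0.001,0],"roll":0,"jaw":0.27},{"xyz":[0,-0.002,0],"roll":0,"jaw":0.27},{"xyz":[0,-0.003,0],"roll":0,"jaw":0.27},{"xyz":[0,-0.004,0],"roll":0,"jaw":0.27},{"xyz":[0,-0.004,0],"roll":0,"jaw":0.27},{"xyz":[0,-0.004,0],"roll":0,"jaw":0.27},{"xyz":[0,-0.004,0],"roll":0,"jaw":0.27},{"xyz":[0,-0.004,0],"roll":0,"jaw":0.27}]'
python3 -c "
from h import *;view('v4');print(env.state()['ee_pos'],env.state()['force'])"
```

```text
time_s: 5.4
ee_pos: [584.5, -138.8, 24.9]
ee_rot: [179.7, -0.0, -102.8]
force: [-5.8, 0.7, 5.8]
gripper_width: 66.6
time_s: 6.4
ee_pos: [588.5, -139.7, 24.9]
ee_rot: [179.8, -0.0, -102.8]
force: [-4.4, 0.7, 5.6]
gripper_width: 66.7
(493, 834, 3)
[ 588.53327408 -139.73861667   24.88872554] [-4.8457091   0.13722565  6.59920069]
```

View pics/v4.png

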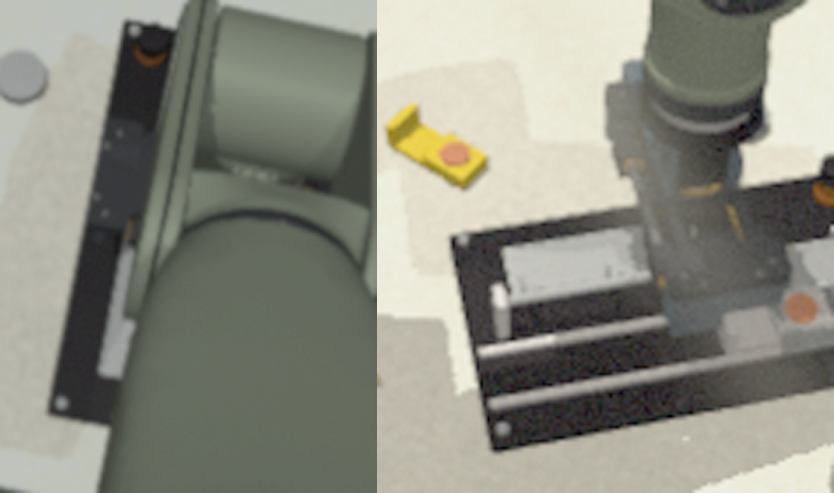

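Run:
```python
from h import *
p=np.load("port.npy");p[1]+=1.5
R=np.array([[np.cos(p[2]),-np.sin(p[2]),0],[np.sin(p[2]),np.cos(p[2]),0],[0,0,1]])
inv=lambda P:((P-[p[0],p[1],0])@R).round(1)
for vx,vy,z in((801,308,28),(688,330,28),(757,316,28),(725,318,36),(600,343,36)):
    print(inv(to_world("side",[(220+(vx-377)/3.52,170+vy/3.52)],z=z)))
print(inv(env.state()["ee_pos"][None]))
```

```text
[[ 25.7 -38.4  28. ]]
[[-55.  -39.6  28. ]]
[[ -5.9 -38.4  28. ]]
[[-30.  -40.7  36. ]]
[[-116.9  -42.5   36. ]]
[[-48.5   0.1  24.9]]
```

The carrier is about 2–3 mm short of home and the force is still only friction. I'll press on gently until the stop shows in the force.

```bash
python3 -m pendant '[{"xyz":[0,-0.0005,0],"roll":0,"jaw":0.27},{"xyz":[0,-0.001,0],"roll":0,"jaw":0.27},{"xyz":[0,-0.0015,0],"roll":0,"jaw":0.27},{"xyz":[0,-0.002,0],"roll":0,"jaw":0.27},{"xyz":[0,-0.0025,0],"roll":0,"jaw":0.27},{"xyz":[0,-0.003,0],"roll":0,"jaw":0.27},{"xyz":[0,-0.003,0],"roll":0,"jaw":0.27},{"xyz":[0,-0.003,0],"roll":0,"jaw":0.27}]'
```

```text
time_s: 7.5
ee_pos: [589.8, -140.0, 24.9]
ee_rot: [179.6, -0.0, -102.8]
force: [-7.5, 1.6, 8.2]
gripper_width: 66.5
```

```bash
python3 -m pendant '[{"xyz":[0,-0.0005,0],"roll":0,"jaw":0.27},{"xyz":[0,-0.001,0],"roll":0,"jaw":0.27},{"xyz":[0,-0.0015,0],"roll":0,"jaw":0.27},{"xyz":[0,-0.002,0],"roll":0,"jaw":0.27},{"xyz":[0,-0.0025,0],"roll":0,"jaw":0.27},{"xyz":[0,-0.003,0],"roll":0,"jaw":0.27},{"xyz":[0,-0.003,0],"roll":0,"jaw":0.27},{"xyz":[0,-0.003,0],"roll":0,"jaw":0.27}]'
```

```text
time_s: 8.5
ee_pos: [590.0, -140.1, 24.8]
ee_rot: [179.2, 0.0, -102.8]
force: [-14.5, 3.0, 13.3]
gripper_width: 66.6
```

The stop is reached: the tool advanced 0.2 mm for 3 mm commanded, and the force rose to 15 N. I'll back off the heel with the plate still held, then check before letting go.

```bash
python3 -m pendant '[{"xyz":[0,0.004,0],"roll":0,"jaw":0.27},{"xyz":[0,0.008,0],"roll":0,"jaw":0.27},{"xyz":[0,0.012,0],"roll":0,"jaw":0.27},{"xyz":[0,0.016,0],"roll":0,"jaw":0.27},{"xyz":[0,0.02,0],"roll":0,"jaw":0.27},{"xyz":[0,0.024,0],"roll":0,"jaw":0.27},{"xyz":[0,0.024,0],"roll":0,"jaw":0.27},{"xyz":[0,0.024,0],"roll":0,"jaw":0.27}]'
python3 -c "
from h import *;s,_=env.grab_frame('side');cv2.imwrite('pics/v5.png',cv2.resize((((s[215:300,260:380]/255.)**.6)*255).astype('uint8'),None,fx=6,fy=6,interpolation=2));print(env.state()['ee_pos'],env.state()['force'])"
```

```text
time_s: 9.5
ee_pos: [575.5, -137.0, 26.2]
ee_rot: [-179.6, -0.0, -102.8]
force: [3.3, -1.4, 6.1]
gripper_width: 66.2
[ 575.5066041  -136.96830996   26.22018769] [ 3.65264084 -1.09862464  6.10430987]
```

View pics/v5.png

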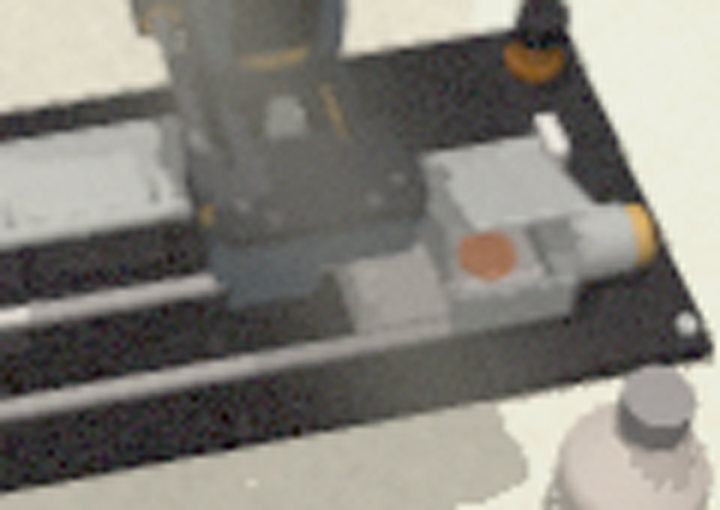

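The heel is free of the finger, and the disc at (486,255) sits under the open roof with the block in the pocket. Now I'll lift straight up gently so the cover closes, then rise clear.

```bash
python3 -m pendant '[{"xyz":[0,0,-0.005],"roll":0,"jaw":0.27},{"xyz":[0,0,-0.01],"roll":0,"jaw":0.27},{"xyz":[0,0,-0.015],"roll":0,"jaw":0.27},{"xyz":[0,0,-0.02],"roll":0,"jaw":0.27},{"xyz":[0,0,-0.025],"roll":0,"jaw":0.27},{"xyz":[0,0,-0.03],"roll":0,"jaw":0.27},{"xyz":[0,0,-0.036],"roll":0,"jaw":0.27},{"xyz":[0,0,-0.045],"roll":0,"jaw":0.27}]'
python3 -m pendant '[{"xyz":[0,0,-0.02],"roll":0,"jaw":0.27},{"xyz":[0,0,-0.05],"roll":0,"jaw":0.27},{"xyz":[0,0,-0.09],"roll":0,"jaw":0.27},{"xyz":[0,0.03,-0.13],"roll":0,"jaw":0.27},{"xyz":[0,0.06,-0.14],"roll":0,"jaw":0.27},{"xyz":[0,0.1,-0.14],"roll":0,"jaw":0.27},{"xyz":[0,0.14,-0.14],"roll":0,"jaw":0.27},{"xyz":[0,0.18,-0.14],"roll":0,"jaw":0.27}]'
python3 - <<'E'
from h import *
g=lambda i:(np.clip((i/255.)**.6,0,1)*255).astype('uint8')
t,_=env.grab_frame("top");s,_=env.grab_frame("side")
a=t[120:245,320:400];b=s[215:300,260:385]
a=cv2.resize(a,None,fx=3.8,fy=3.8,interpolation=2);b=cv2.resize(b,None,fx=3.8,fy=3.8,interpolation=2)
o=np.zeros((475,304+475,3),'uint8');o[:a.shape[0],:304]=a;o[:b.shape[0],304:]=b
cv2.imwrite("pics/v6.png",g(o));cv2.imwrite("pics/t6.png",t);cv2.imwrite("pics/s6.png",s)
E
```

```text
time_s: 10.55
ee_pos: [572.5, -136.1, 70.1]
ee_rot: [179.9, -0.0, -102.8]
force: [-0.4, 0.4, 0.3]
gripper_width: 66.9
time_s: 11.55
ee_pos: [395.9, -95.9, 210.4]
ee_rot: [-180.0, -0.0, -102.8]
force: [0.3, -0.1, 0.5]
gripper_width: 66.5
```

View pics/v6.png

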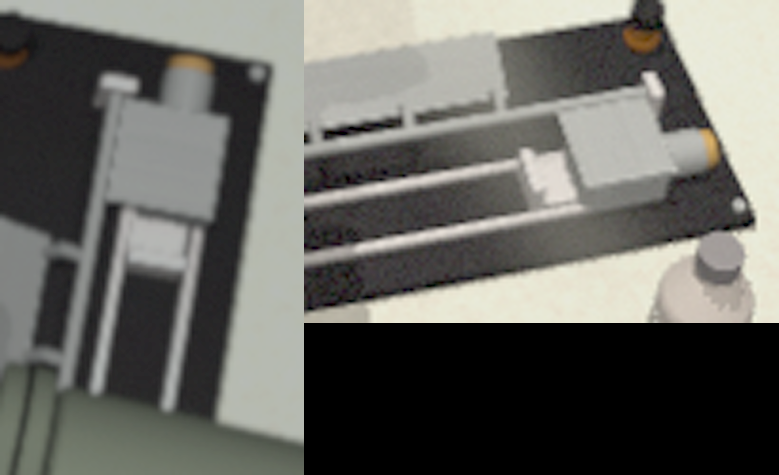

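The cover is shut and the heel stands outside the skirt, with the web between them. I'll check the heel position with edge profiles along the lane in the before and after images.

Run:
```python
from h import *
p=np.load("port.npy");p[1]+=1.5
c,s=np.cos(p[2]),np.sin(p[2])
W=lambda P:np.float64(P)@np.array([[c,s,0],[-s,c,0],[0,0,1]])+[p[0],p[1],0]
def prof(f,n,z,xs):
    im=cv2.cvtColor(cv2.imread(f),6).astype('f4');acc=0
    for y in np.arange(-48,-31,2):
        uv=project(n,W([[x,y,z] for x in xs])).astype('f4')
        acc=acc+cv2.remap(im,uv[None,:,0],uv[None,:,1],1)[0]
    return acc/9
for f,n,z,xs in(("pics/top0.png","top",36,range(-124,-96,2)),("pics/t6.png","top",36,range(-42,-14,2)),("pics/side0.png","side",36,range(-124,-96,2)),("pics/s6.png","side",36,range(-42,-14,2)),
  ("pics/t6.png","top",42,range(-14,14,2)),("pics/top0.png","top",42,range(-14,14,2))):
    print(f,z,list(zip(xs,prof(f,n,z,xs).round().astype(int).tolist())))
```

```text
pics/top0.png 36 [(-124, 12), (-122, 12), (-120, 14), (-118, 23), (-116, 41), (-114, 70), (-112, 106), (-110, 130), (-108, 135), (-106, 129), (-104, 127), (-102, 132), (-100, 137), (-98, 138)]
pics/t6.png 36 [(-42, 12), (-40, 13), (-38, 19), (-36, 31), (-34, 45), (-32, 67), (-30, 103), (-28, 133), (-26, 143), (-24, 142), (-22, 141), (-20, 143), (-18, 145), (-16, 146)]
pics/side0.png 36 [(-124, 57), (-122, 57), (-120, 60), (-118, 72), (-116, 86), (-114, 130), (-112, 170), (-110, 185), (-108, 179), (-106, 168), (-104, 165), (-102, 175), (-100, 176), (-98, 176)]
pics/s6.png 36 [(-42, 82), (-40, 83), (-38, 92), (-36, 101), (-34, 103), (-32, 129), (-30, 175), (-28, 197), (-26, 198), (-24, 194), (-22, 193), (-20, 194), (-18, 195), (-16, 195)]
pics/t6.png 42 [(-14, 145), (-12, 144), (-10, 140), (-8, 124), (-6, 89), (-4, 56), (-2, 47), (0, 66), (2, 91), (4, 101), (6, 103), (8, 105), (10, 106), (12, 105)]
pics/top0.png 42 [(-14, 10), (-12, 10), (-10, 10), (-8, 12), (-6, 20), (-4, 28), (-2, 39), (0, 60), (2, 84), (4, 94), (6, 96), (8, 97), (10, 98), (12, 97)]
```

Run:
```python
from h import *
a=cv2.imread("pics/side0.png");b=cv2.imread("pics/s6.png")
for n,(x,y,w,h) in dict(driver=(255,308,80,30),bottle=(348,275,32,45),vial=(342,211,16,18),blank=(315,195,20,16)).items():
    (dx,dy),r=cv2.phaseCorrelate(*[cv2.cvtColor(i[y:y+h,x:x+w],6).astype('f4') for i in(a,b)]);print(n,round(dx,2),round(dy,2),round(r,2))
print(env.state()["force"].round(1),env.state()["time_s"]); print(env.job_done())
```

```text
driver -0.01 -0.04 0.83
bottle -0.03 0.38 1.0
vial 0.13 -0.12 1.04
blank -0.08 -0.13 1.01
[1.  0.1 0.9] 11.65
the job is handed in; nothing more can be done
None
```

The carrier is loaded and the job is handed in at 11.65 s, though my camera check reads about 1 mm short of home. I held the press plate down at about level with one fingertip while the other pushed the carrier's heel along the lane to the end stop. Then I backed off the heel, lifted so the cover sprang shut, and withdrew well clear.

- **Home position:** at the end of the push the tool moved only 0.2 mm for 3 mm commanded, and the force rose to about 15 N, so I take the stop as reached. The final images put the heel's rear face at port x ≈ -31, where -30 is home. That is within the 2 mm calibration, so I did not push again.
- **Cover:** the last picture shows it shut over the block, with the heel standing outside.
- **Bystanders:** in the side view, the screwdriver, vial and steel disc shifted by less than 0.2 pixel. The bottle read 0.4 pixel; the arm stayed well clear of it, so I put that down to changed light or shadow and did not check further.
- **Forces:** the readings I saw stayed at or below about 20 N, and the force was about zero at the end.

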